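Wedge the stamp cabinet's door shut

TASK

The little stamp cabinet's door has no catch. Swing the door fully shut first, and only then drive the wooden wedge, thin end first and pointing straight in, under the half of the door away from the hinges, until it jams tight between door and table and stays so when you let go. Leave the tape roll, the glue stick and the small block stamp standing where they are.

Things in the scene. Friction and masses are not known exactly. Their poses are not given: they have to be found in the camera images.
- cabinet: fixed pale wooden cabinet, 110 deep x 184 wide x 166 high, on feet. Origin: on the table under the carcass centre; x points from the front inward, y to the left seen from its front, z up. Its front looks to the robot's right. Shut door: front face at x = -69, 14 thick, lower edge 11.5, upper 166 above the table. Behind it the carcass floor is 27 up, free below between front feet (16 thick, at y = +-78)
- door (a joint): door angle (rad): 0 shut (fixed stop), growing as the free edge swings out from the front, to 1.6. It stays where left (hinge friction 0.08 N m). Upright hinge axis at cabinet x = -55, y = +90 (nearer the robot). Door 180 wide, brown frame 26 wide round a clear pane; brass knob 17 across, standing out 16, is 13 from the free edge, 100 above the table
- door_rail (a point): point on the front face of the door's top frame rail, 130 from the hinge side and 153 above the table; moves with the door. Its x axis is the door's thickness direction, from the front face inward; y runs along the door towards the hinge
- cabinet_gap (a point): point on the table straight below the shut door's front face, at cabinet y = -30 (in the half away from the hinges): a good place to drive the wedge. Axes as the cabinet's; fixed to the cabinet
- wedge_mid (a point): loose pale wooden wedge, 120 long (x), 30 wide (y), 45 g; this point is at mid-length and mid-width, 6 above its flat underside. Thin end, 4 high, 60 off at +x; thick end, 20 high, 60 off at -x; straight slope. Lies flat. It fills the 11.5 gap with about 56 pushed in behind the door's front face, 64 left outside; a push of 10 to 15 N from behind then jams it and friction keeps it
- wedge_tip (a point): middle of the wedge's thin end, at its underside; axes as wedge_mid
- wedge: the same wedge; origin at the centre of its underside, axes as wedge_mid
- kraft_tape: brown tape roll standing on its flat side, 69 across, 50 high; bystander; origin under its centre
- glue_stick: grey-green glue stick standing upright, 27 across, 87 high; bystander; origin under its centre
- block_stamp: small wooden block stamp, 32x45x22; bystander; origin under its centre

How it is judged:
By the outcome, as a careful person would: the job done as asked, in the order asked, and still so for the second after the job is handed in, with the robot touching nothing.
It also fails if it takes over 64 s, if anything falls off the work surface, if the arm or the gripper's body presses on something with over 40 N, if the wrist force passes 120 N, or if a joint passes its speed limit or range.

ROBOT

A 7-joint arm with a two-finger parallel gripper is mounted at the origin on the work surface; the furniture and walls round the work are solid. World frame = base frame: x ahead of the robot, y to its left, z up, the work surface at z = 0. Lengths are in m, angles in degrees, forces in N, time in s.
With the tool pointing down it reaches from about 0.425 to 0.925 m from the base axis. Payload 6.8 kg.
Tool frame: the origin (TCP) lies midway between the tips of the shut fingers; the grasp point (between the pads) lies 19 mm behind it (manip.grip_point_offset is the distance from the TCP to the grasp point, in m); z points along the fingers, y is the direction in which the jaws open and shut (so a half turn about z gives the same grasp; the last joint's range is limited). The gripper opens to 88 mm and grips with 3 to 60 N. Pads are 20 mm wide; open, the fingers measure 115 mm over their backs; the gripper's body (75 mm by 178 mm) begins 61 mm behind the grasp point.
Start: joints at [60.499, 27.33, 1.283, 89.118, -0.659, 63.558, -4.761], TCP at [0.267, -0.62, 0.223] pointing down, gripper open.
Joint ranges: [-169.35, 169.35], [-19.33, 120.38], [-80.79, 83.38], [13.8, 139.57], [-78.32, 258.32], [9.67, 109.79], [-169.56, 169.56]. Speed limits (degrees/s): [136.94, 136.94, 180, 180, 180, 180, 180].

INTERFACE

Orientations are given as a 3x3 rotation matrix whose columns are the frame's x, y, z axes.
In Python, from station import manip gives the robot as it stands.
- The arm moves only by the tool carry_out, never from a script. Its argument "plan" is a list of rows, each a list of 3 entries, a list of its own where there are three numbers: the opening, from 0 (shut) to 1 (fully open), then the shift along the tool's x, y, z normalised to -1 to 1, where 1 is 0.3 m, then the turn, a rotation vector about the tool's x, y, z normalised to -1 to 1, where 1 is 0.1 rad. In form: [[jaw, [dx, dy, dz], [wx, wy, wz]], ...]. A call has 1 to 8 rows; each row shifts and turns the commanded pose from where the row before left it, along the tool's axes as they then stand; what a row does not reach is not made up. A row lasts 1/8 s, in which the tool goes at most 62.5 mm and 10.7 degrees, less where a joint would pass 70% of its speed; a pose out of reach is approached as far as the arm can. A call with a number of a shift or a turn outside -1 to 1 is refused whole. A call with a gripper value outside its range is refused whole. The fingers move at their own pace and stop on an object; "grip_force" is the grip in N (left out, the last holds). Time passes only in rows, so rows that do not move let the fingers close. It gives the time, the measured TCP pose, the force and the opening at its end, in the units of the state.
- manip.state(): the state, without advancing time (a new reading comes with each control period).
- manip.grab_frame(name): name is "side" or "top"; returns a dict with "color" (400x640x3 uint8, red, green, blue), "fx", "fy", "cx", "cy" (pixels), "extrinsics" (4x4, takes a point from world to camera coordinates). Camera axes: x right, y up, looking along -z (the intrinsics and any distortion apply to the point x, -y, -z); pixel columns grow to the right and rows downward; lengths in m; the calibration is good to about 2 mm. A picture is of the moment at which its call begins. There is no depth.
- manip.finish_job(): hands the job in, once; it reports no verdict.
Trained networks look in the newest picture that a camera, given by its name, has taken for a name from the list of things; names that differ only in an ending like _2 or _b are one class to them, and where a whole thing is asked for, a point or a joint stands for the part that bears it (a point fixed in the world has none). Each returns a list of dicts, best first, with "p" (0 to 1); they miss things now and then, are a little off and sometimes report something else, mostly with a low value. They report only what shows in the picture. A call takes as long as a camera call.
- manip.outline_of(camera, thing): "region" (400x640 bool, what is visible of it) and "centre" ([column, row] in pixels, amid what is visible of it).
The state is a dict: "t": time; "q": joint angles; "qvel": joint speeds; "joint_efforts": joint torques, N m; "ee_pos": TCP position; "ee_rot": TCP orientation; "force": force on the tool from outside, world axes, zero at the start; "torque": the same for the moment, N m; "finger_gap": finger opening in m.
Only numpy, scipy, OpenCV 4.12 (cv2) and the standard library are available. Lean on these libraries where they do the work, as an engineer would, in place of code of your own. Each camera call takes 0.05 s, during which the arm holds its last target.

## Working session

There is one attempt and no reset: what is moved stays moved. The work goes in short steps, Python scripts to look and compute and a tool call to move; the robot and the scene stay as the last step left them, time stands still between calls to the robot, and variables do not carry over. Pictures are saved under pics/ and viewed, and the job is handed in when it is done.

Besides the shell and the picture viewer there is one more tool, called after "Call:" by a JSON object that holds its "name" and its "arguments", one argument or row to a line. carry_out: Moves the arm, as the interface text tells. Its arguments: {"type":"object","properties":{"plan":{"type":"array"},"grip_force":{"type":"number"}},"required":["plan"]}

```bash
mkdir -p pics; ls; cat > h.py <<'E'
import numpy as np, cv2
from station import manip
def ray(f,u,v):
    E=np.array(f["extrinsics"]); d=np.array([(u-f["cx"])/f["fx"],-(v-f["cy"])/f["fy"],-1.])
    R=E[:3,:3]; o=-R.T@E[:3,3]; return o,R.T@d
def atz(f,u,v,z):
    o,d=ray(f,u,v); return o+d*(z-o[2])/d[2]
def proj(f,p):
    E=np.array(f["extrinsics"]); c=E[:3,:3]@np.array(p)+E[:3,3]
    return f["cx"]+f["fx"]*c[0]/-c[2], f["cy"]-f["fy"]*c[1]/-c[2]
def save(f,n): cv2.imwrite("pics/"+n,np.ascontiguousarray(f["color"][:,:,::-1]))
E
python3 - <<'E'
from h import *
for c in("top","side"):
    f=manip.grab_frame(c); save(f,c+"0.png"); print(c,[k for k in f],f["fx"],np.round(f["extrinsics"],3).tolist())
    for t in("cabinet","door","wedge","kraft_tape","glue_stick","block_stamp"):
        for o in manip.outline_of(c,t)[:2]:
            ys,xs=np.where(o["region"]); print(t,round(o["p"],2),np.round(o["centre"]),xs.min(),xs.max(),ys.min(),ys.max(),np.round(atz(f,*o["centre"],0),3))
s=manip.state(); print(s)
E
```

```text
pics
top ['color', 'fx', 'fy', 'cx', 'cy', 'extrinsics'] 509.7796764017478 [[-0.011, -1.0, 0.013, 0.068], [0.998, -0.01, 0.054, -0.527], [-0.054, 0.014, 0.998, -1.244], [0.0, 0.0, 0.0, 1.0]]
cabinet 0.68 [222. 234.] 185 297 188 281 [0.42 0.3  0.  ]
door 0.96 [266. 246.] 237 297 216 281 [0.389 0.193 0.   ]
wedge 0.67 [358. 204.] 346 370 180 228 [ 0.49  -0.036  0.   ]
kraft_tape 0.56 [366. 118.] 349 378 111 141 [ 0.706 -0.06   0.   ]
glue_stick 0.64 [388. 146.] 382 396 139 152 [ 0.633 -0.115  0.   ]
block_stamp 0.7 [239. 131.] 235 250 118 137 [0.677 0.259 0.   ]
side ['color', 'fx', 'fy', 'cx', 'cy', 'extrinsics'] 418.07105119169574 [[0.738, 0.675, 0.006, -0.429], [-0.539, 0.584, 0.608, 0.17], [0.406, -0.452, 0.794, -1.117], [0.0, 0.0, 0.0, 1.0]]
cabinet 0.8 [351. 134.] 309 403 81 199 [0.357 0.351 0.   ]
door 0.73 [314. 150.] 308 323 98 201 [0.326 0.237 0.   ]
wedge 0.71 [280. 253.] 263 299 227 278 [ 0.484 -0.035  0.   ]
glue_stick 0.76 [301. 311.] 295 310 295 327 [ 0.609 -0.099  0.   ]
block_stamp 0.53 [435. 218.] 423 442 210 223 [0.68 0.27 0.  ]
{'t': 0.7, 'q': array([60.49893331, 27.32857765,  1.28276997, 89.1173228 , -0.65941477,
       63.55806646, -4.76076032]), 'qvel': array([-0.06312218,  0.02891189, -0.02782907,  0.0149577 ,  0.08743813,
        0.01693737,  0.05384946]), 'joint_efforts': array([ 1.10903384e-04, -5.82566679e+01,  1.53279193e+00, -2.72890395e+01,
       -5.45763737e-02,  1.00283560e-02,  5.50023310e-05]), 'ee_pos': array([ 0.26709858, -0.61993166,  0.22268529]), 'ee_rot': array([[ 9.18397622e-01,  3.95658697e-01,  5.21190979e-05],
       [ 3.95658699e-01, -9.18397622e-01, -3.93518115e-05],
       [ 3.22961691e-05,  5.67619846e-05, -9.99999998e-01]]), 'force': array([-0.07120901,  0.31226526,  0.19394892]), 'torque': array([ 0.03862734, -0.03165838, -0.01902204]), 'finger_gap': 0.0876720167408389}
```

View pics/top0.png

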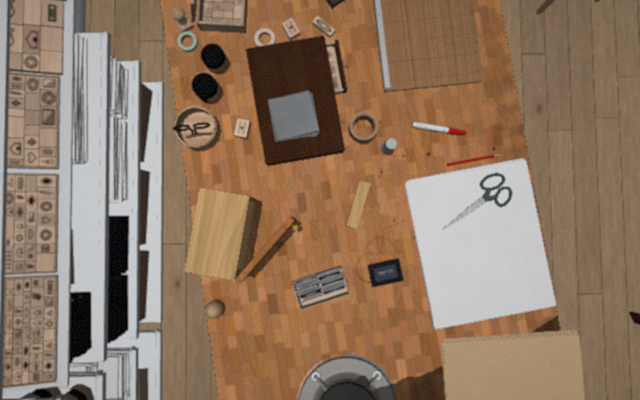

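View pics/side0.png

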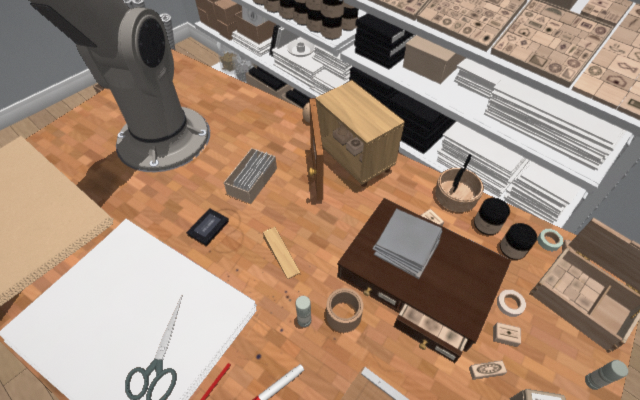

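```bash
python3 - <<'E'
from h import *
f=manip.grab_frame("top"); a=f["color"][170:300,170:390]; cv2.imwrite("pics/topz.png",cv2.resize(a[:,:,::-1],None,fx=3.6,fy=3.6,interpolation=cv2.INTER_CUBIC))
f=manip.grab_frame("side"); a=f["color"][70:290,230:420]; cv2.imwrite("pics/sidez.png",cv2.resize(a[:,:,::-1],None,fx=2.7,fy=2.7,interpolation=cv2.INTER_CUBIC))
E
```

```text
(no output)
```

View pics/topz.png

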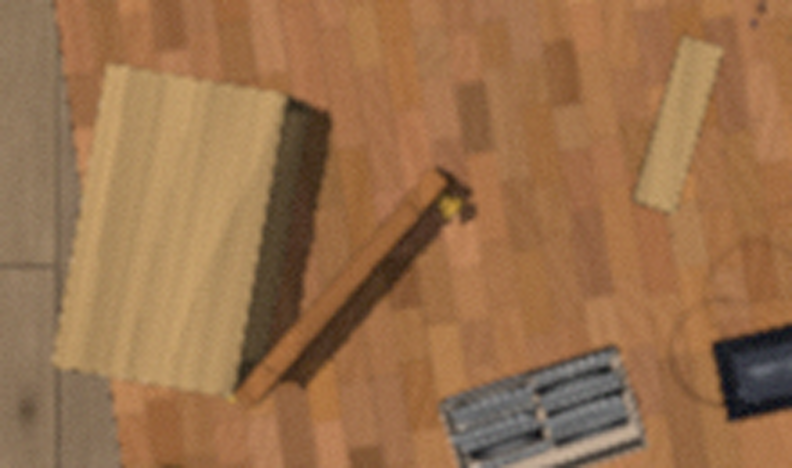

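View pics/sidez.png

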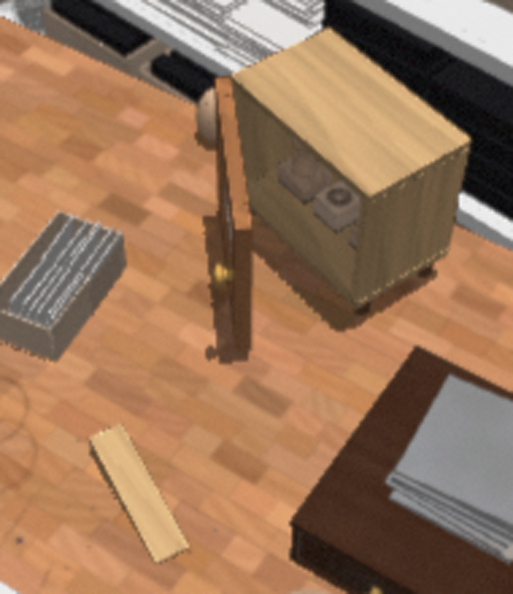

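```bash
python3 - <<'E'
from h import *
from scipy.optimize import least_squares
ft=manip.grab_frame("top"); fs=manip.grab_frame("side")
a=fs["color"][220:285,255:310]; cv2.imwrite("pics/wz.png",cv2.resize(a[:,:,::-1],None,fx=9,fy=9,interpolation=cv2.INTER_CUBIC))
a=ft["color"][175:235,340:376]; cv2.imwrite("pics/wzt.png",cv2.resize(a[:,:,::-1],None,fx=9,fy=9,interpolation=cv2.INTER_CUBIC))
T=np.array([(290,94),(235,395),(108,65),(55,363)])/3.6+170
S=np.array([(370,193),(235,75),(470,140),(330,28)])/2.7+[230,70]
C=np.array([(-55,-92),(-55,92),(55,-92),(55,92)])/1000
def P(p,c):
    x,y,th=p; cs,sn=np.cos(th),np.sin(th); return [(x+cs*a-sn*b,y+sn*a+cs*b,.166) for a,b in c]
def res(p): 
    q=P(p,C); return np.concatenate([(np.array([proj(ft,k) for k in q])-T).ravel(),(np.array([proj(fs,k) for k in q])-S).ravel()])
r=least_squares(res,[.42,.3,1.5]); print(r.x,np.degrees(r.x[2]),np.round(r.fun,1))
p=r.x
R=np.array([[np.cos(p[2]),-np.sin(p[2])],[np.sin(p[2]),np.cos(p[2])]])
print("hinge",p[:2]+R@[-.055,.09],"gap",p[:2]+R@[-.069,-.03])
# door top free corners
for u,v in((437,168),(462,188),(255,400)):
    w=atz(ft,u/3.6+170,v/3.6+170,.166); c=R.T@(w[:2]-p[:2]); print(w,c, np.degrees(np.arctan2(-(c[0]+.055),.09-c[1])))
np.save("cab.npy",p)
E
```

```text
[0.42595721 0.2822657  1.38716895] 79.47892658447464 [-0.5 -0.5 -0.6  0.4 -0.1 -1.2 -1.3  0.5 -0.4  1.7 -2.4 -0.   0.8  0.1
 -0.6 -0.2]
hinge [0.32742746 0.24462411] gap [0.44285364 0.20894782]
[0.45992645 0.12245484 0.166     ] [-0.1509214  -0.06257915] 32.15619868191125
[0.44779024 0.10756783 0.166     ] [-0.16777417 -0.05336531] 38.18933579680162
[0.32324614 0.23176823 0.166     ] [-0.06840325  0.09176358] 97.49583210723185
```

View pics/wz.png

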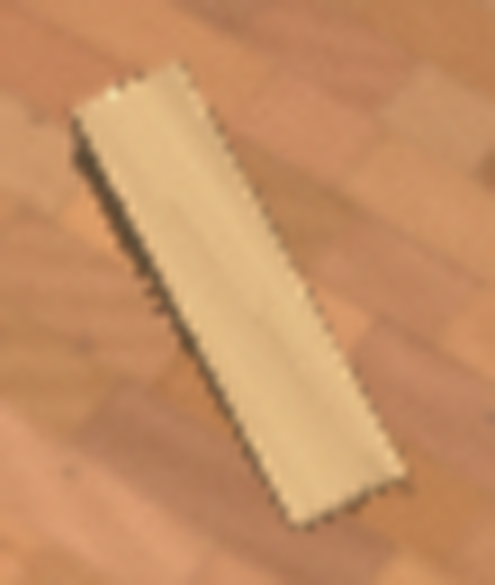

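View pics/wzt.png

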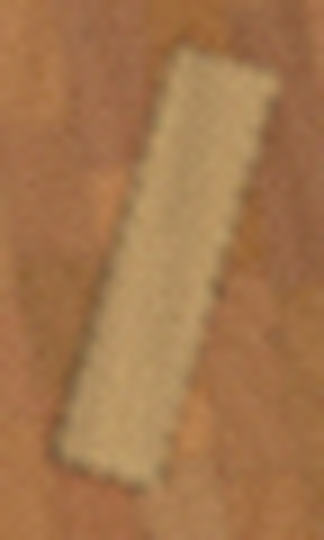

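```bash
cat >> h.py <<'E'
from scipy.spatial.transform import Rotation as Ro
def down(yaw): # tool x at yaw deg, pointing down
    a=np.radians(yaw); return np.array([[np.cos(a),np.sin(a),0],[np.sin(a),-np.cos(a),0],[0,0,-1.]])
def rows(tp,tR,jaw,n=None,vmax=0.055,start=None):
    s=manip.state(); p=np.array(s["ee_pos"]);R=np.array(s["ee_rot"])
    if start is not None: p,R=start
    tp=np.array(tp)
    rv=Ro.from_matrix(R.T@tR).as_rotvec()
    m=int(max(np.ceil(np.linalg.norm(tp-p)/vmax),np.ceil(np.abs(rv).max()/0.0995),1)); n=max(n or 1,m)
    out=[];w=np.round(rv/n/0.1,3)
    for i in range(n):
        g=p+(tp-p)/(n-i); d=np.round(R.T@(g-p)/0.3,3)
        out.append([jaw,d.tolist(),w.tolist()]); p=p+R@(d*0.3); R=R@Ro.from_rotvec(w*0.1).as_matrix()
    for o in out: print(str(o).replace(" ","")+",")
    print("end",np.round(p,4)); return p,R
E
python3 - <<'E'
from h import *
from scipy.optimize import least_squares
ft=manip.grab_frame("top"); fs=manip.grab_frame("side")
T=np.array([(180,48),(280,78),(60,455),(150,488)])/9+[340,175]
S=np.array([(405,475),(292,525),(183,65),(80,108)])/9+[255,220]
C=np.array([(60,15,4),(60,-15,4),(-60,15,20),(-60,-15,20)])/1000
def res(p,k=0):
    x,y,th=p; cs,sn=np.cos(th),np.sin(th); q=[(x+cs*a-sn*b,y+sn*a+cs*b,c) for a,b,c in C]
    t=(np.array([proj(ft,k) for k in q])-T).ravel(); s=(np.array([proj(fs,k) for k in q])-S).ravel()
    return [np.concatenate([t,s]),t,s][k]
for k in(0,1,2):
    r=least_squares(res,[.49,-.035,-.3],args=(k,)); print(r.x,np.degrees(r.x[2]),np.round(r.fun,1))
print("a");e=rows((.45,-.3,.22),down(50),0)
print("b");e=rows((.45,0,.2),down(79.5),0,start=e)
p=np.load("cab.npy");R=down(79.5)
c=np.array([np.cos(p[2]),np.sin(p[2])]);y=np.array([-c[1],c[0]])
g=lambda a,b:p[:2]+a*c+b*y
print(g(-.2,-.045),g(-.079,-.045))
print("c");e=rows((*g(-.2,-.045),.138),down(79.5),0,start=e)
E
```

```text
[ 0.48920576 -0.03696545 -0.32707485] -18.740008309351875 [-0.3 -0.9  0.  -0.5 -1.4 -0.1  0.3  0.   0.  -0.  -0.4  0.7 -0.2 -0.8
 -1.2 -0.1]
[ 0.48825661 -0.03782623 -0.32357119] -18.539263713094115 [-0.  -0.5  0.3 -0.2 -1.   0.3  0.7  0.4]
[ 0.48997091 -0.03636178 -0.33059281] -18.941572648058397 [ 0.4  0.1 -0.1  0.7  0.4 -0.8 -0.7 -0.2]
a
[0,[0.14,-0.105,0.001],[0.0,-0.0,-0.666]],
[0,[0.147,-0.096,0.001],[0.0,-0.0,-0.666]],
[0,[0.153,-0.086,0.001],[0.0,-0.0,-0.666]],
[0,[0.158,-0.076,0.001],[0.0,-0.0,-0.666]],
[0,[0.163,-0.065,0.002],[0.0,-0.0,-0.666]],
[0,[0.167,-0.054,0.001],[0.0,-0.0,-0.666]],
[0,[0.171,-0.042,0.002],[0.0,-0.0,-0.666]],
end [ 0.45   -0.2999  0.22  ]
b
[0,[0.128,-0.107,0.011],[0.0,0.0,-0.858]],
[0,[0.136,-0.096,0.011],[0.0,0.0,-0.858]],
[0,[0.144,-0.084,0.011],[0.0,0.0,-0.858]],
[0,[0.151,-0.071,0.011],[0.0,0.0,-0.858]],
[0,[0.156,-0.058,0.011],[0.0,0.0,-0.858]],
[0,[0.161,-0.044,0.012],[0.0,0.0,-0.858]],
end [4.499e-01 1.000e-04 1.999e-01]
[0.43368123 0.07741126] [0.45577549 0.19637699]
c
[0,[0.122,-0.05,0.103],[0.0,0.0,0.001]],
[0,[0.121,-0.05,0.103],[0.0,0.0,0.001]],
end [0.4337 0.0773 0.1381]
```

Call:
{"name": "carry_out", "arguments": {
  "plan": [
    [0,[0.14,-0.105,0],[0,0,-0.67]],
    [0,[0.147,-0.096,0],[0,0,-0.67]],
    [0,[0.153,-0.086,0],[0,0,-0.67]],
    [0,[0.158,-0.076,0],[0,0,-0.67]],
    [0,[0.163,-0.065,0],[0,0,-0.67]],
    [0,[0.167,-0.054,0],[0,0,-0.67]],
    [0,[0.171,-0.042,0],[0,0,-0.67]]
  ],
  "grip_force": 20
}}

```text
t: 1.88
ee_pos: [0.4503, -0.2983, 0.223]
ee_rot: [[0.639, 0.769, 0.001], [0.769, -0.639, -0.001], [0.0, 0.001, -1.0]]
force: [1.5, 0.3, -0.2]
finger_gap: 0.0211
```

Call:
{"name": "carry_out", "arguments": {
  "plan": [
    [0,[0.128,-0.107,0.011],[0,0,-0.86]],
    [0,[0.136,-0.096,0.011],[0,0,-0.86]],
    [0,[0.144,-0.084,0.011],[0,0,-0.86]],
    [0,[0.151,-0.071,0.011],[0,0,-0.86]],
    [0,[0.156,-0.058,0.011],[0,0,-0.86]],
    [0,[0.161,-0.044,0.012],[0,0,-0.86]],
    [0,[0,0,0],[0,0,0]]
  ]
}}

```text
t: 2.75
ee_pos: [0.4484, 0.0041, 0.2028]
ee_rot: [[0.171, 0.985, 0.001], [0.985, -0.171, 0.001], [0.001, 0.001, -1.0]]
force: [-0.2, -0.6, 0.4]
finger_gap: 0.0002
```

```bash
python3 - <<'E'
from h import *
s=manip.state();print(s["ee_pos"],s["ee_rot"],s["finger_gap"],s["force"],s["t"])
p=np.load("cab.npy")
c=np.array([np.cos(p[2]),np.sin(p[2])]);y=np.array([-c[1],c[0]])
g=lambda a,b:p[:2]+a*c+b*y
e=rows((*g(-.2,-.045),.138),down(79.5),0)
e=rows((*g(-.095,-.045),.138),down(79.5),0,n=6,start=e)
E
```

```text
[0.44842917 0.00408607 0.2028398 ] [[ 1.70861784e-01  9.85294745e-01  7.19078960e-04]
 [ 9.85294411e-01 -1.70862438e-01  9.74818917e-04]
 [ 1.08334754e-03  5.41945181e-04 -9.99999266e-01]] 0.00020429503785903606 [-0.20494012 -0.56518977  0.35599467] 2.75
[0,[0.116,-0.045,0.108],[0.003,-0.005,0.058]],
[0,[0.116,-0.046,0.108],[0.003,-0.005,0.058]],
end [0.4337 0.0774 0.1381]
[0,[0.058,0.0,0.0],[-0.0,-0.0,-0.0]],
[0,[0.058,0.0,0.0],[-0.0,-0.0,-0.0]],
[0,[0.058,0.0,0.0],[-0.0,-0.0,-0.0]],
[0,[0.059,0.0,0.0],[-0.0,-0.0,-0.0]],
[0,[0.058,0.0,0.0],[-0.0,-0.0,-0.0]],
[0,[0.059,0.0,0.0],[-0.0,-0.0,-0.0]],
end [0.4528 0.1807 0.1381]
```

Call:
{"name": "carry_out", "arguments": {
  "plan": [
    [0,[0.116,-0.045,0.108],[0,0,0.06]],
    [0,[0.116,-0.045,0.108],[0,0,0.06]],
    [0,[0,0,0],[0,0,0]]
  ]
}}

```text
t: 3.12
ee_pos: [0.4328, 0.0747, 0.1361]
ee_rot: [[0.187, 0.982, -0.004], [0.982, -0.187, 0.0], [-0.001, -0.004, -1.0]]
force: [0.3, -0.8, -0.4]
finger_gap: 0.0005
```

Call:
{"name": "carry_out", "arguments": {
  "plan": [
    [0,[0.04,0,0],[0,0,0]],
    [0,[0.04,0,0],[0,0,0]],
    [0,[0.04,0,0],[0,0,0]],
    [0,[0.04,0,0],[0,0,0]],
    [0,[0.04,0,0],[0,0,0]],
    [0,[0.04,0,0],[0,0,0]],
    [0,[0.04,0,0],[0,0,0]],
    [0,[0.04,0,0],[0,0,0]]
  ]
}}

```text
t: 4.12
ee_pos: [0.4529, 0.1687, 0.1377]
ee_rot: [[0.19, 0.982, 0.0], [0.982, -0.19, -0.0], [-0.0, 0.0, -1.0]]
force: [0.1, -1.0, -0.4]
finger_gap: 0.0004
```

```bash
python3 - <<'E'
from h import *
s=manip.state();print(s["ee_pos"],s["force"],s["t"])
p=np.load("cab.npy");c=np.array([np.cos(p[2]),np.sin(p[2])]);y=np.array([-c[1],c[0]]);d=s["ee_pos"][:2]-p[:2];print("cab",d@c,d@y)
f=manip.grab_frame("side"); a=f["color"][70:290,230:420]; cv2.imwrite("pics/s1.png",cv2.resize(a[:,:,::-1],None,fx=2.7,fy=2.7,interpolation=cv2.INTER_CUBIC))
E
```

```text
[0.45292927 0.16868665 0.13772602] [ 0.12814402 -0.99378969 -0.38434011] 4.125
cab -0.10674451512540051 -0.047257808550451155
```

View pics/s1.png

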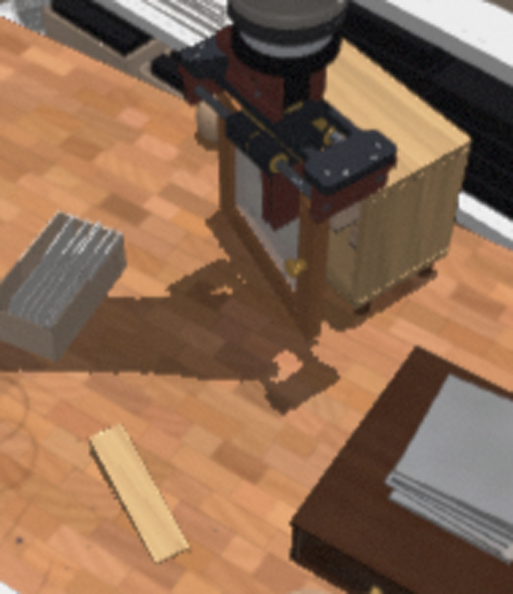

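The door follows the fingers and is roughly 10–15° from shut. I'll keep pushing until I feel the stop.

Call:
{"name": "carry_out", "arguments": {
  "plan": [
    [0,[0.02,0,0],[0,0,0]],
    [0,[0.02,0,0],[0,0,0]],
    [0,[0.01,0,0],[0,0,0]],
    [0,[0,0,0],[0,0,0]]
  ]
}}

```text
t: 4.68
ee_pos: [0.4556, 0.1829, 0.1378]
ee_rot: [[0.19, 0.982, -0.0], [0.982, -0.19, 0.0], [0.0, -0.0, -1.0]]
force: [-0.7, -0.4, -0.4]
finger_gap: 0.0006
```

Call:
{"name": "carry_out", "arguments": {
  "plan": [
    [0,[0.01,0,0],[0,0,0]],
    [0,[0,0,0],[0,0,0]]
  ]
}}

```text
t: 4.92
ee_pos: [0.4562, 0.1857, 0.1378]
ee_rot: [[0.19, 0.982, 0.0], [0.982, -0.19, 0.0], [0.0, -0.0, -1.0]]
force: [-0.4, 0.1, -0.4]
finger_gap: 0.0006
```

Call:
{"name": "carry_out", "arguments": {
  "plan": [
    [0,[0.01,0,0],[0,0,0]],
    [0,[0,0,0],[0,0,0]]
  ]
}}

```text
t: 5.18
ee_pos: [0.4568, 0.1888, 0.1378]
ee_rot: [[0.19, 0.982, 0.0], [0.982, -0.19, 0.0], [0.0, 0.0, -1.0]]
force: [-0.5, 0.5, 0.2]
finger_gap: 0.0003
```

Call:
{"name": "carry_out", "arguments": {
  "plan": [
    [0,[0.01,0,0],[0,0,0]],
    [0,[0,0,0],[0,0,0]]
  ]
}}

```text
t: 5.42
ee_pos: [0.4574, 0.1919, 0.1378]
ee_rot: [[0.19, 0.982, 0.0], [0.982, -0.19, 0.0], [0.0, 0.0, -1.0]]
force: [0.8, 0.4, 0.4]
finger_gap: 0.0005
```

Call:
{"name": "carry_out", "arguments": {
  "plan": [
    [0,[0.007,0,0],[0,0,0]],
    [0,[0,0,0],[0,0,0]]
  ]
}}

```text
t: 5.68
ee_pos: [0.4577, 0.1938, 0.1378]
ee_rot: [[0.19, 0.982, 0.0], [0.982, -0.19, 0.0], [0.0, -0.0, -1.0]]
force: [-0.2, -0.5, 0.1]
finger_gap: 0.0009
```

Call:
{"name": "carry_out", "arguments": {
  "plan": [
    [0,[0.007,0,0],[0,0,0]],
    [0,[0,0,0],[0,0,0]]
  ]
}}

```text
t: 5.92
ee_pos: [0.4582, 0.1959, 0.1378]
ee_rot: [[0.19, 0.982, 0.0], [0.982, -0.19, 0.0], [0.0, 0.0, -1.0]]
force: [0.9, -0.1, 0.2]
finger_gap: 0.0003
```

Call:
{"name": "carry_out", "arguments": {
  "plan": [
    [0,[0.007,0,0],[0,0,0]],
    [0,[0,0,0],[0,0,0]]
  ]
}}

```text
t: 6.18
ee_pos: [0.4583, 0.1965, 0.1377]
ee_rot: [[0.19, 0.982, -0.001], [0.982, -0.19, -0.002], [-0.002, -0.0, -1.0]]
force: [-1.9, -5.0, 4.6]
finger_gap: 0.0005
```

Call:
{"name": "carry_out", "arguments": {
  "plan": [
    [0,[0.003,0,0],[0,0,0]],
    [0,[0,0,0],[0,0,0]]
  ]
}}

```text
t: 6.42
ee_pos: [0.4583, 0.1965, 0.1377]
ee_rot: [[0.191, 0.982, -0.001], [0.982, -0.191, -0.003], [-0.004, -0.001, -1.0]]
force: [-2.4, -7.1, 5.4]
finger_gap: 0.0008
```

Call:
{"name": "carry_out", "arguments": {
  "plan": [
    [0,[-0.05,0,0],[0,0,0]],
    [0,[-0.15,0,-0.08],[0,0,0]],
    [0,[-0.15,0,-0.08],[0,0,0]],
    [0,[0,0,0],[0,0,0]]
  ]
}}

```text
t: 6.92
ee_pos: [0.4393, 0.0923, 0.1869]
ee_rot: [[0.196, 0.981, 0.003], [0.981, -0.196, -0.001], [-0.0, 0.003, -1.0]]
force: [-0.1, 0.6, -0.5]
finger_gap: 0.0005
```

```bash
python3 - <<'E'
from h import *
s=manip.state();print(s["ee_pos"],s["force"],s["t"])
f=manip.grab_frame("side"); a=f["color"][70:290,230:420]; cv2.imwrite("pics/s2.png",cv2.resize(a[:,:,::-1],None,fx=2.7,fy=2.7,interpolation=cv2.INTER_CUBIC))
f=manip.grab_frame("top"); a=f["color"][170:300,170:390]; cv2.imwrite("pics/t2.png",cv2.resize(a[:,:,::-1],None,fx=3.6,fy=3.6,interpolation=cv2.INTER_CUBIC))
w=np.array([.4892,-.037]);yaw=-18.74;a=np.radians(yaw);u=np.array([np.cos(a),np.sin(a)])
g=w-.042*u
e=rows((*g,.10),down(yaw),0.7)
e=rows((*g,.003),down(yaw),0.7,n=4,start=e)
E
```

```text
[0.43929111 0.09228039 0.18693845] [-0.05217321  0.58852846 -0.50913792] 6.925
[0.7,[-0.021,0.006,0.016],[0.0,-0.001,0.948]],
[0.7,[-0.021,0.008,0.016],[0.0,-0.001,0.948]],
[0.7,[-0.02,0.01,0.016],[0.0,-0.001,0.948]],
[0.7,[-0.019,0.012,0.016],[0.0,-0.001,0.948]],
[0.7,[-0.017,0.014,0.016],[0.0,-0.001,0.948]],
[0.7,[-0.016,0.015,0.016],[0.0,-0.001,0.948]],
[0.7,[-0.015,0.017,0.016],[0.0,-0.001,0.948]],
[0.7,[-0.013,0.018,0.016],[0.0,-0.001,0.948]],
[0.7,[-0.011,0.019,0.016],[0.0,-0.001,0.948]],
[0.7,[-0.009,0.02,0.016],[0.0,-0.001,0.948]],
[0.7,[-0.008,0.021,0.016],[0.0,-0.001,0.948]],
[0.7,[-0.005,0.021,0.016],[0.0,-0.001,0.948]],
[0.7,[-0.004,0.022,0.016],[0.0,-0.001,0.948]],
[0.7,[-0.001,0.022,0.016],[0.0,-0.001,0.948]],
[0.7,[0.001,0.022,0.016],[0.0,-0.001,0.948]],
[0.7,[0.003,0.022,0.015],[0.0,-0.001,0.948]],
[0.7,[0.004,0.021,0.016],[0.0,-0.001,0.948]],
[0.7,[0.007,0.021,0.015],[0.0,-0.001,0.948]],
end [ 0.4495 -0.0234  0.1001]
[0.7,[-0.0,0.0,0.081],[0.0,-0.0,-0.001]],
[0.7,[-0.0,0.0,0.081],[0.0,-0.0,-0.001]],
[0.7,[-0.0,0.0,0.081],[0.0,-0.0,-0.001]],
[0.7,[-0.0,0.0,0.081],[0.0,-0.0,-0.001]],
end [ 0.4495 -0.0234  0.0029]
```

View pics/s2.png

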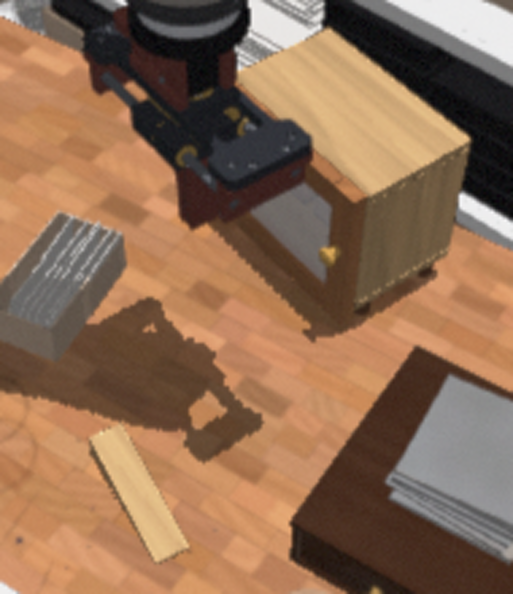

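View pics/t2.png

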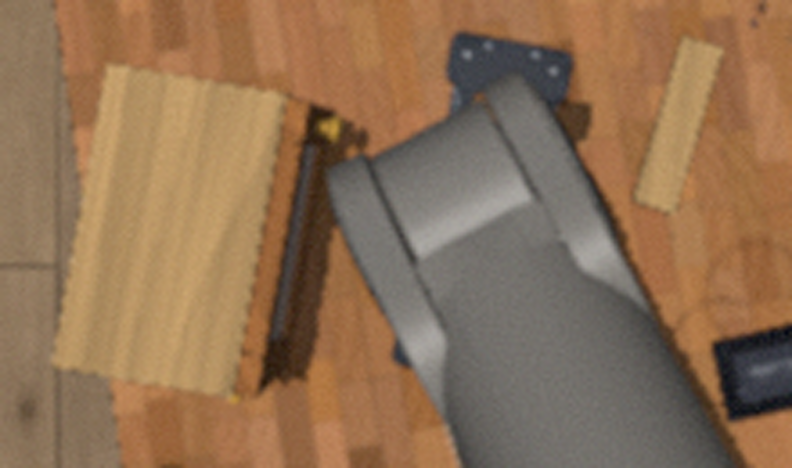

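The door is flush along the cabinet front in both views, with the brass knob at side-zoom (330,256). Next is the wedge. Its thick end is the one nearer the robot.

Call:
{"name": "carry_out", "arguments": {
  "plan": [
    [0.7,[-0.021,0.006,0.016],[0,0,0.95]],
    [0.7,[-0.021,0.008,0.016],[0,0,0.95]],
    [0.7,[-0.02,0.01,0.016],[0,0,0.95]],
    [0.7,[-0.019,0.012,0.016],[0,0,0.95]],
    [0.7,[-0.017,0.014,0.016],[0,0,0.95]],
    [0.7,[-0.016,0.015,0.016],[0,0,0.95]],
    [0.7,[-0.015,0.017,0.016],[0,0,0.95]],
    [0.7,[-0.013,0.018,0.016],[0,0,0.95]]
  ]
}}

```text
t: 8.02
ee_pos: [0.4434, 0.0439, 0.1464]
ee_rot: [[0.814, 0.581, -0.001], [0.581, -0.814, 0.001], [-0.0, -0.001, -1.0]]
force: [-0.6, 1.2, 0.4]
finger_gap: 0.0614
```

Call:
{"name": "carry_out", "arguments": {
  "plan": [
    [0.7,[-0.011,0.019,0.016],[0,0,0.95]],
    [0.7,[-0.009,0.02,0.016],[0,0,0.95]],
    [0.7,[-0.008,0.021,0.016],[0,0,0.95]],
    [0.7,[-0.005,0.021,0.016],[0,0,0.95]],
    [0.7,[-0.004,0.022,0.016],[0,0,0.95]],
    [0.7,[-0.001,0.022,0.016],[0,0,0.95]],
    [0.7,[0.001,0.022,0.016],[0,0,0.95]],
    [0.7,[0.003,0.022,0.016],[0,0,0.95]]
  ]
}}

```text
t: 9.02
ee_pos: [0.4483, -0.0088, 0.108]
ee_rot: [[0.99, -0.14, -0.001], [-0.14, -0.99, 0.001], [-0.001, -0.001, -1.0]]
force: [0.4, 0.3, 0.0]
finger_gap: 0.0615
```

Call:
{"name": "carry_out", "arguments": {
  "plan": [
    [0.7,[0.004,0.021,0.016],[0,0,0.95]],
    [0.7,[0.007,0.021,0.016],[0,0,0.95]],
    [0.7,[0,0,0],[0,0,0]],
    [0.7,[0,0,0],[0,0,0]]
  ]
}}

```text
t: 9.52
ee_pos: [0.4492, -0.0223, 0.0991]
ee_rot: [[0.947, -0.321, -0.0], [-0.321, -0.947, 0.0], [-0.0, -0.0, -1.0]]
force: [-0.2, -0.1, 0.2]
finger_gap: 0.0619
```

```bash
python3 - <<'E'
from h import *
s=manip.state();print(s["ee_pos"],s["force"],s["t"],s["finger_gap"])
f=manip.grab_frame("side"); a=f["color"][150:300,180:380]; cv2.imwrite("pics/s3.png",cv2.resize(a[:,:,::-1],None,fx=4,fy=4,interpolation=cv2.INTER_CUBIC))
w=np.array([.4892,-.037]);yaw=-18.74;a=np.radians(yaw);u=np.array([np.cos(a),np.sin(a)])
g=w-.042*u
e=rows((*g,.003),down(yaw),0.7,n=4)
E
```

```text
[ 0.44921334 -0.0223001   0.09909329] [-0.24552173 -0.0566458   0.22922914] 9.525 0.06186482804704212
[0.7,[0.0,0.001,0.08],[-0.001,0.0,-0.0]],
[0.7,[0.001,0.001,0.08],[-0.001,0.0,-0.0]],
[0.7,[0.0,0.001,0.08],[-0.001,0.0,-0.0]],
[0.7,[0.001,0.0,0.081],[-0.001,0.0,-0.0]],
end [ 0.4495 -0.0235  0.003 ]
```

View pics/s3.png

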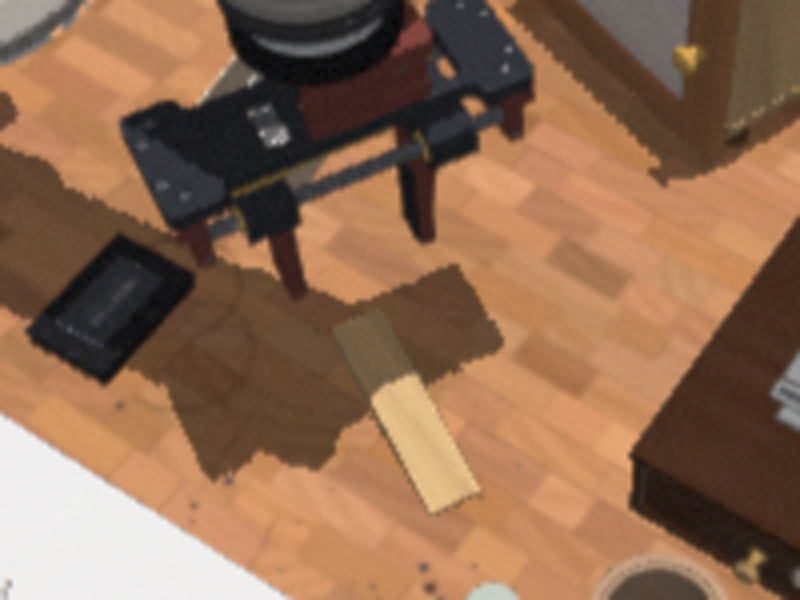

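Call:
{"name": "carry_out", "arguments": {
  "plan": [
    [0.7,[0,0.001,0.08],[0,0,0]],
    [0.7,[0.001,0.001,0.08],[0,0,0]],
    [0.7,[0,0.001,0.08],[0,0,0]],
    [0.7,[0,0.001,0.075],[0,0,0]],
    [0.7,[0,0,0],[0,0,0]]
  ]
}}

```text
t: 10.2
ee_pos: [0.448, -0.0242, 0.0039]
ee_rot: [[0.946, -0.323, -0.003], [-0.323, -0.946, 0.0], [-0.003, 0.001, -1.0]]
force: [0.4, 0.7, 0.8]
finger_gap: 0.0615
```

Call:
{"name": "carry_out", "arguments": {
  "plan": [
    [0,[0,0,0],[0,0,0]],
    [0,[0,0,0],[0,0,0]],
    [0,[0,0,0],[0,0,0]],
    [0,[0,0,0],[0,0,0]]
  ],
  "grip_force": 30
}}

```text
t: 10.7
ee_pos: [0.4494, -0.0247, 0.0054]
ee_rot: [[0.946, -0.324, 0.001], [-0.324, -0.946, 0.0], [0.001, -0.0, -1.0]]
force: [-1.2, 0.2, 4.7]
finger_gap: 0.0303
```

Call:
{"name": "carry_out", "arguments": {
  "plan": [
    [0,[0,0,-0.05],[0,0,0]],
    [0,[0,0,-0.1],[0,0,0]],
    [0,[0,0,-0.1],[0,0,0]],
    [0,[0,0,0],[0,0,0]]
  ]
}}

```text
t: 11.2
ee_pos: [0.4507, -0.0248, 0.0823]
ee_rot: [[0.946, -0.325, 0.005], [-0.325, -0.946, -0.0], [0.005, -0.002, -1.0]]
force: [0.5, -0.8, -0.8]
finger_gap: 0.0302
```

```bash
python3 - <<'E'
from h import *
s=manip.state();print(s["ee_pos"],s["force"],s["t"],s["finger_gap"])
f=manip.grab_frame("side"); a=f["color"][150:300,180:380]; cv2.imwrite("pics/s4.png",cv2.resize(a[:,:,::-1],None,fx=4,fy=4,interpolation=cv2.INTER_CUBIC))
E
```

```text
[ 0.45067226 -0.02475137  0.08233093] [ 0.53846736 -0.77164214 -0.80814884] 11.2 0.03022549879142046
```

View pics/s4.png

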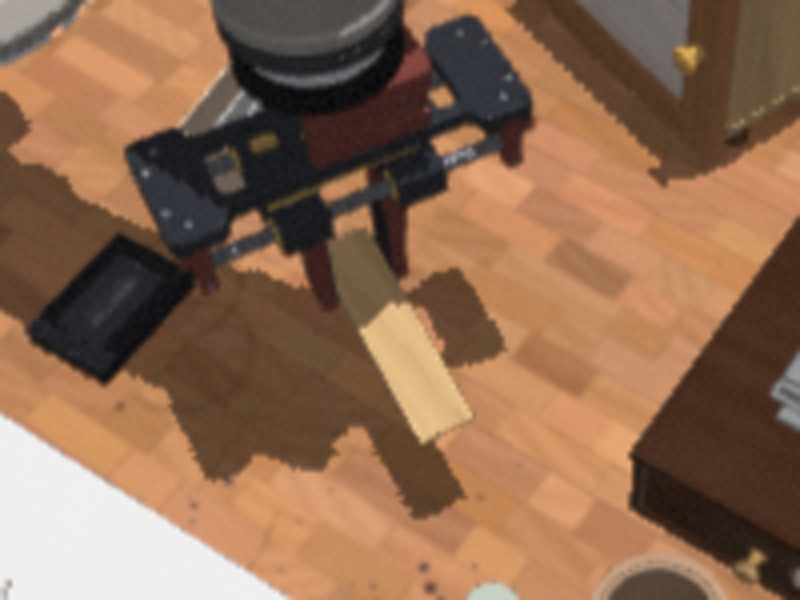

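```bash
python3 - <<'E'
from h import *
p=np.load("cab.npy");yw=np.degrees(p[2]);c=np.array([np.cos(p[2]),np.sin(p[2])]);y=np.array([-c[1],c[0]])
g=lambda a,b:p[:2]+a*c+b*y
print(g(-.2,-.04))
e=rows((*g(-.2,-.04),.075),down(yw),0)
E
```

```text
[0.42876529 0.07832425]
[0,[-0.01,-0.017,0.001],[0.001,-0.001,-0.954]],
[0,[-0.008,-0.018,0.001],[0.001,-0.001,-0.954]],
[0,[-0.007,-0.018,0.001],[0.001,-0.001,-0.954]],
[0,[-0.005,-0.019,0.001],[0.001,-0.001,-0.954]],
[0,[-0.003,-0.019,0.001],[0.001,-0.001,-0.954]],
[0,[-0.001,-0.019,0.001],[0.001,-0.001,-0.954]],
[0,[0.001,-0.02,0.001],[0.001,-0.001,-0.954]],
[0,[0.003,-0.019,0.001],[0.001,-0.001,-0.954]],
[0,[0.005,-0.019,0.001],[0.001,-0.001,-0.954]],
[0,[0.006,-0.018,0.001],[0.001,-0.001,-0.954]],
[0,[0.008,-0.018,0.001],[0.001,-0.001,-0.954]],
[0,[0.01,-0.017,0.001],[0.001,-0.001,-0.954]],
[0,[0.011,-0.016,0.001],[0.001,-0.001,-0.954]],
[0,[0.013,-0.015,0.001],[0.001,-0.001,-0.954]],
[0,[0.014,-0.014,0.002],[0.001,-0.001,-0.954]],
[0,[0.015,-0.012,0.001],[0.001,-0.001,-0.954]],
[0,[0.016,-0.01,0.002],[0.001,-0.001,-0.954]],
[0,[0.018,-0.009,0.001],[0.001,-0.001,-0.954]],
end [0.4289 0.0784 0.0751]
```

Call:
{"name": "carry_out", "arguments": {
  "plan": [
    [0,[-0.01,-0.017,0],[0,0,-0.95]],
    [0,[-0.008,-0.018,0],[0,0,-0.95]],
    [0,[-0.007,-0.018,0],[0,0,-0.95]],
    [0,[-0.005,-0.019,0],[0,0,-0.95]],
    [0,[-0.003,-0.019,0],[0,0,-0.95]],
    [0,[-0.001,-0.019,0],[0,0,-0.95]],
    [0,[0.001,-0.02,0],[0,0,-0.95]],
    [0,[0.003,-0.019,0],[0,0,-0.95]]
  ]
}}

```text
t: 12.25
ee_pos: [0.4387, 0.0212, 0.0789]
ee_rot: [[0.908, 0.42, -0.002], [0.42, -0.908, -0.0], [-0.002, -0.001, -1.0]]
force: [0.6, -0.8, -0.6]
finger_gap: 0.0296
```

Call:
{"name": "carry_out", "arguments": {
  "plan": [
    [0,[0.005,-0.019,0],[0,0,-0.95]],
    [0,[0.006,-0.018,0],[0,0,-0.95]],
    [0,[0.008,-0.018,0],[0,0,-0.95]],
    [0,[0.01,-0.017,0],[0,0,-0.95]],
    [0,[0.011,-0.016,0],[0,0,-0.95]],
    [0,[0.013,-0.015,0],[0,0,-0.95]],
    [0,[0.014,-0.014,0],[0,0,-0.95]],
    [0,[0.015,-0.012,0],[0,0,-0.95]]
  ]
}}

```text
t: 13.25
ee_pos: [0.4296, 0.0671, 0.0789]
ee_rot: [[0.369, 0.929, -0.002], [0.929, -0.369, -0.0], [-0.001, -0.002, -1.0]]
force: [-0.4, 0.0, -1.1]
finger_gap: 0.03
```

Call:
{"name": "carry_out", "arguments": {
  "plan": [
    [0,[0.016,-0.01,0],[0,0,-0.95]],
    [0,[0.018,-0.009,0],[0,0,-0.95]],
    [0,[0,0,0],[0,0,0]],
    [0,[0,0,0],[0,0,0]]
  ]
}}

```text
t: 13.75
ee_pos: [0.4281, 0.0783, 0.0794]
ee_rot: [[0.192, 0.981, -0.001], [0.981, -0.192, -0.0], [-0.0, -0.001, -1.0]]
force: [-0.8, -0.3, -1.1]
finger_gap: 0.0295
```

```bash
python3 - <<'E'
from h import *
s=manip.state();print(s["ee_pos"],s["ee_rot"],s["force"],s["t"],s["finger_gap"])
p=np.load("cab.npy");yw=np.degrees(p[2]);c=np.array([np.cos(p[2]),np.sin(p[2])]);y=np.array([-c[1],c[0]])
g=lambda a,b:p[:2]+a*c+b*y
e=rows((*g(-.2,-.04),.006),down(yw),0,n=4)
e=rows((*g(-.135,-.04),.006),down(yw),0,n=6,start=e)
f=manip.grab_frame("side"); a=f["color"][100:250,230:430]; cv2.imwrite("pics/s5.png",cv2.resize(a[:,:,::-1],None,fx=4,fy=4,interpolation=cv2.INTER_CUBIC))
E
```

```text
[0.42808016 0.0782607  0.07939263] [[ 1.91836771e-01  9.81426273e-01 -1.05979887e-03]
 [ 9.81426785e-01 -1.91837027e-01 -1.44353100e-04]
 [-3.44980590e-04 -1.01242277e-03 -9.99999428e-01]] [-0.75278703 -0.33103951 -1.1067216 ] 13.75 0.0295371862998962
[0,[0.0,0.001,0.061],[-0.003,0.001,-0.024]],
[0,[0.0,0.0,0.061],[-0.003,0.001,-0.024]],
[0,[0.0,0.001,0.061],[-0.003,0.001,-0.024]],
[0,[0.001,0.0,0.062],[-0.003,0.001,-0.024]],
end [0.4287 0.0784 0.0059]
[0,[0.036,0.0,-0.0],[0.0,-0.0,0.0]],
[0,[0.036,0.0,-0.0],[0.0,-0.0,0.0]],
[0,[0.036,0.0,-0.0],[0.0,-0.0,0.0]],
[0,[0.036,0.0,-0.0],[0.0,-0.0,0.0]],
[0,[0.036,0.0,-0.0],[0.0,-0.0,0.0]],
[0,[0.036,0.0,-0.0],[0.0,-0.0,0.0]],
end [0.4405 0.1421 0.0059]
```

View pics/s5.png

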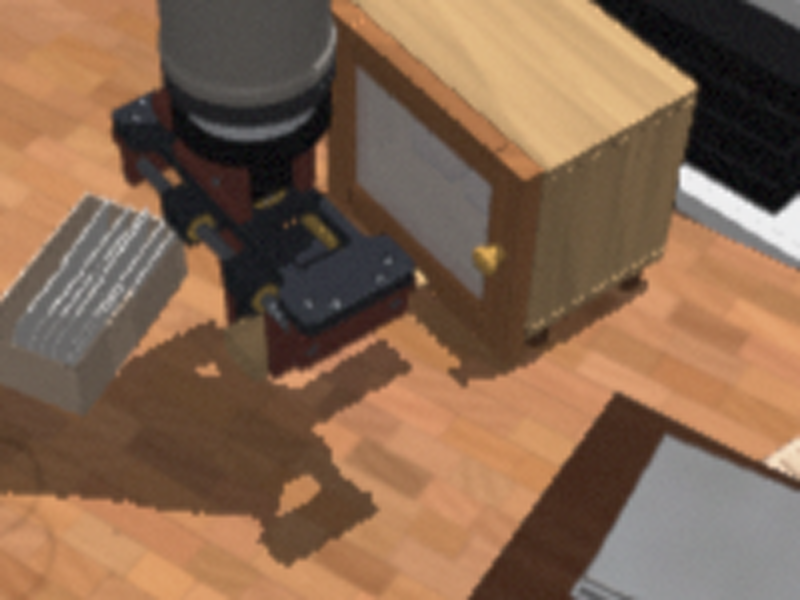

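Call:
{"name": "carry_out", "arguments": {
  "plan": [
    [0,[0,0,0.06],[0,0,-0.02]],
    [0,[0,0,0.06],[0,0,-0.02]],
    [0,[0.002,0,0.06],[0,0,-0.02]],
    [0,[0,0,0.055],[0,0,-0.02]],
    [0,[0,0,0],[0,0,0]],
    [0,[0,0,0],[0,0,0]]
  ]
}}

```text
t: 14.55
ee_pos: [0.4288, 0.0793, 0.0096]
ee_rot: [[0.182, 0.983, 0.0], [0.983, -0.182, 0.0], [0.0, 0.0, -1.0]]
force: [-0.6, 0.3, -0.6]
finger_gap: 0.0297
```

```bash
python3 - <<'E'
from h import *
s=manip.state();print(s["ee_pos"],s["force"],s["t"],s["finger_gap"],np.degrees(np.arctan2(s["ee_rot"][1,0],s["ee_rot"][0,0])))
f=manip.grab_frame("side"); a=f["color"][100:250,230:430]; cv2.imwrite("pics/s6.png",cv2.resize(a[:,:,::-1],None,fx=4,fy=4,interpolation=cv2.INTER_CUBIC))
E
```

```text
[0.42882815 0.07931201 0.00963482] [-0.57038998  0.32847483 -0.59209611] 14.55 0.029691335654326103 79.50322891777918
```

View pics/s6.png

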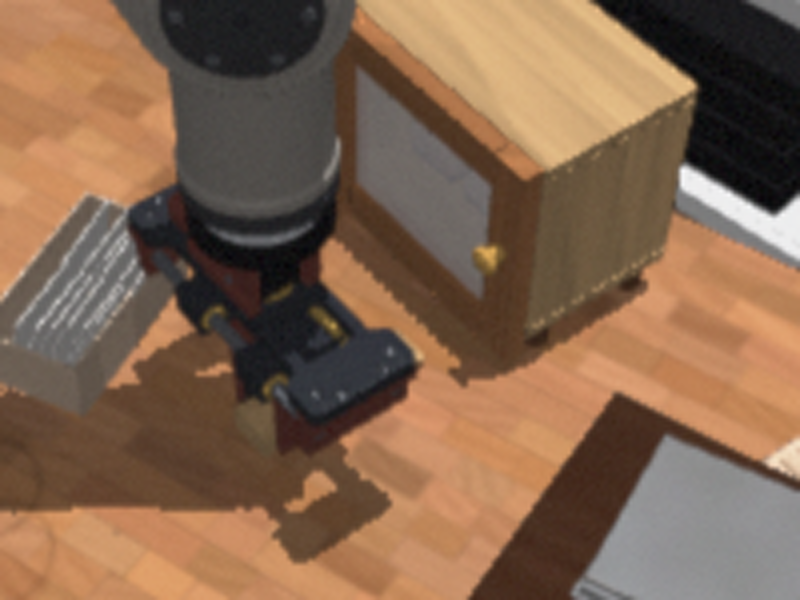

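Call:
{"name": "carry_out", "arguments": {
  "plan": [
    [0,[0,0,0.013],[0,0,0]],
    [0,[0,0,0],[0,0,0]],
    [0,[0,0,0],[0,0,0]]
  ]
}}

```text
t: 14.98
ee_pos: [0.4287, 0.0792, 0.0056]
ee_rot: [[0.182, 0.983, 0.0], [0.983, -0.182, -0.0], [0.0, 0.0, -1.0]]
force: [1.1, 1.1, -0.5]
finger_gap: 0.0296
```

Call:
{"name": "carry_out", "arguments": {
  "plan": [
    [0,[0.035,0,0],[0,0,0]],
    [0,[0.035,0,0],[0,0,0]],
    [0,[0.035,0,0],[0,0,0]],
    [0,[0,0,0],[0,0,0]]
  ]
}}

```text
t: 15.48
ee_pos: [0.4346, 0.1117, 0.0055]
ee_rot: [[0.18, 0.984, 0.0], [0.984, -0.18, 0.001], [0.001, 0.0, -1.0]]
force: [-0.5, -0.1, -1.1]
finger_gap: 0.0299
```

Call:
{"name": "carry_out", "arguments": {
  "plan": [
    [0,[0.035,0,0],[0,0,0]],
    [0,[0.035,0,0],[0,0,0]],
    [0,[0.03,0,0],[0,0,0]],
    [0,[0,0,0],[0,0,0]],
    [0,[0,0,0],[0,0,0]]
  ]
}}

```text
t: 16.1
ee_pos: [0.4398, 0.1398, 0.0054]
ee_rot: [[0.182, 0.983, 0.0], [0.983, -0.182, 0.0], [0.0, 0.0, -1.0]]
force: [0.9, 1.3, 0.1]
finger_gap: 0.0296
```

```bash
python3 - <<'E'
from h import *
s=manip.state();print(s["ee_pos"],s["force"],s["t"],s["finger_gap"],np.degrees(np.arctan2(s["ee_rot"][1,0],s["ee_rot"][0,0])))
p=np.load("cab.npy");c=np.array([np.cos(p[2]),np.sin(p[2])]);y=np.array([-c[1],c[0]]);d=s["ee_pos"][:2]-p[:2];print("cab",d@c,d@y)
f=manip.grab_frame("side"); a=f["color"][100:250,230:430]; cv2.imwrite("pics/s7.png",cv2.resize(a[:,:,::-1],None,fx=4,fy=4,interpolation=cv2.INTER_CUBIC))
E
```

```text
[0.43978436 0.13980901 0.00544974] [0.88791577 1.28563143 0.0746762 ] 16.1 0.029595973353137166 79.52552068108434
cab -0.13753688161244274 -0.03960687582822208
```

View pics/s7.png

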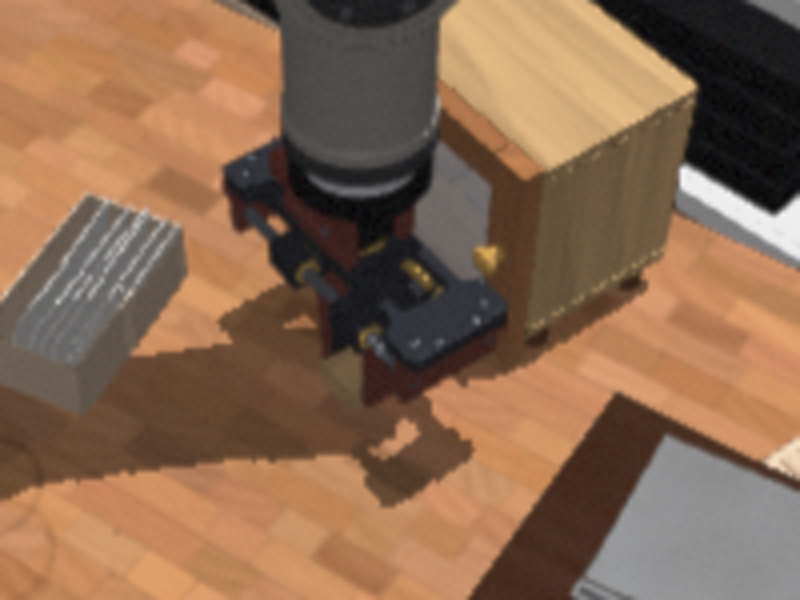

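Call:
{"name": "carry_out", "arguments": {
  "plan": [
    [0.5,[0,0,0.002],[0,0,0]],
    [0.5,[0,0,0],[0,0,0]],
    [0.5,[0,0,0],[0,0,0]],
    [0.5,[-0.04,0,0],[0,0,0]],
    [0.5,[-0.05,0,0],[0,0,0]],
    [0.5,[-0.06,0,0],[0,0,0]],
    [0.12,[0,0,0],[0,0,0]],
    [0.12,[0,0,0],[0,0,0]]
  ],
  "grip_force": 15
}}

```text
t: 17.15
ee_pos: [0.4318, 0.0955, 0.005]
ee_rot: [[0.182, 0.983, 0.0], [0.983, -0.182, 0.0], [0.001, 0.0, -1.0]]
force: [-0.4, 1.1, 0.5]
finger_gap: 0.0275
```

```bash
python3 - <<'E'
from h import *
s=manip.state();print(s["ee_pos"],s["force"],s["t"],s["finger_gap"],np.degrees(np.arctan2(s["ee_rot"][1,0],s["ee_rot"][0,0])))
p=np.load("cab.npy");c=np.array([np.cos(p[2]),np.sin(p[2])]);y=np.array([-c[1],c[0]]);d=s["ee_pos"][:2]-p[:2];print("cab",d@c,d@y)
f=manip.grab_frame("side"); a=f["color"][100:250,230:430]; cv2.imwrite("pics/s8.png",cv2.resize(a[:,:,::-1],None,fx=4,fy=4,interpolation=cv2.INTER_CUBIC))
E
```

```text
[0.43183879 0.09548842 0.00499934] [-0.38723734  1.09714702  0.54787896] 17.15 0.027519028957425796 79.48506592105879
cab -0.18256318949679745 -0.03988769392519745
```

View pics/s8.png

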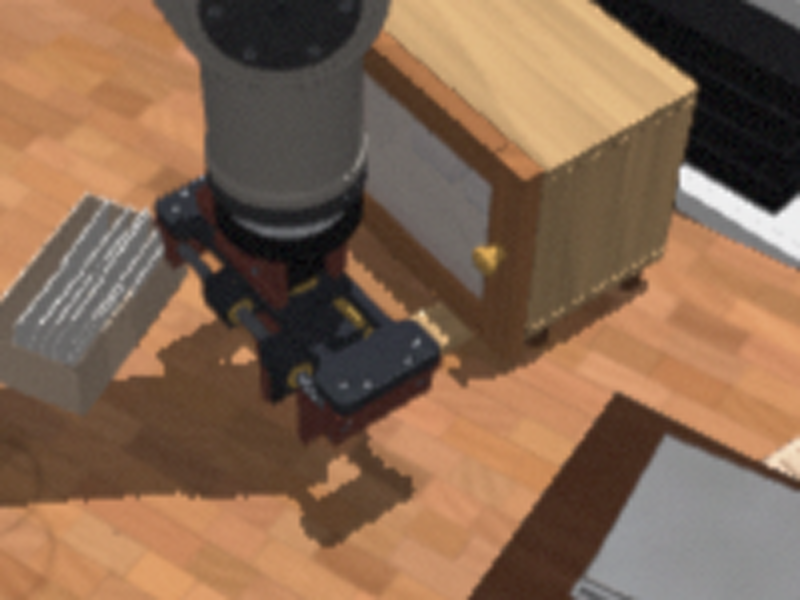

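The wedge's thin end is under the door, at side-zoom (460,325), and pointing straight in. Now I'll push it from behind.

Call:
{"name": "carry_out", "arguments": {
  "plan": [
    [0.1,[0,0,0],[0,0,0]],
    [0.1,[0.03,0,0],[0,0,0]],
    [0.1,[0.03,0,0],[0,0,0]],
    [0.1,[0.025,0,0],[0,0,0]],
    [0.1,[0.025,0,0],[0,0,0]],
    [0.1,[0,0,0],[0,0,0]]
  ]
}}

```text
t: 17.95
ee_pos: [0.4378, 0.1289, 0.0049]
ee_rot: [[0.181, 0.984, 0.0], [0.984, -0.181, 0.001], [0.001, 0.0, -1.0]]
force: [0.5, 0.3, 0.3]
finger_gap: 0.0088
```

Call:
{"name": "carry_out", "arguments": {
  "plan": [
    [0.1,[0.01,0,0],[0,0,0]],
    [0.1,[0,0,0],[0,0,0]]
  ]
}}

```text
t: 18.2
ee_pos: [0.4382, 0.1309, 0.0049]
ee_rot: [[0.182, 0.983, 0.0], [0.983, -0.182, 0.0], [0.0, 0.0, -1.0]]
force: [-0.4, 0.8, 0.7]
finger_gap: 0.009
```

Call:
{"name": "carry_out", "arguments": {
  "plan": [
    [0.1,[0.007,0,0],[0,0,0]],
    [0.1,[0,0,0],[0,0,0]]
  ]
}}

```text
t: 18.45
ee_pos: [0.4386, 0.133, 0.0049]
ee_rot: [[0.182, 0.983, 0.0], [0.983, -0.182, 0.0], [0.0, 0.0, -1.0]]
force: [1.2, 0.4, 1.0]
finger_gap: 0.0087
```

Call:
{"name": "carry_out", "arguments": {
  "plan": [
    [0.1,[0.005,0,0],[0,0,0]],
    [0.1,[0,0,0],[0,0,0]]
  ]
}}

```text
t: 18.7
ee_pos: [0.4389, 0.1345, 0.0049]
ee_rot: [[0.182, 0.983, 0.0], [0.983, -0.182, 0.0], [0.0, 0.0, -1.0]]
force: [-0.4, -0.3, 0.4]
finger_gap: 0.0087
```

Call:
{"name": "carry_out", "arguments": {
  "plan": [
    [0.1,[0.005,0,0],[0,0,0]],
    [0.1,[0,0,0],[0,0,0]]
  ]
}}

```text
t: 18.95
ee_pos: [0.439, 0.1358, 0.0049]
ee_rot: [[0.182, 0.983, -0.0], [0.983, -0.182, -0.0], [-0.0, -0.0, -1.0]]
force: [-0.5, -0.5, 0.5]
finger_gap: 0.0089
```

Call:
{"name": "carry_out", "arguments": {
  "plan": [
    [0.1,[0.005,0,0],[0,0,0]],
    [0.1,[0,0,0],[0,0,0]]
  ]
}}

```text
t: 19.2
ee_pos: [0.439, 0.1362, 0.0048]
ee_rot: [[0.183, 0.983, -0.001], [0.983, -0.183, -0.002], [-0.002, -0.0, -1.0]]
force: [-0.5, -5.1, 3.5]
finger_gap: 0.009
```

Call:
{"name": "carry_out", "arguments": {
  "plan": [
    [0.1,[0.005,0,0],[0,0,0]],
    [0.1,[0,0,0],[0,0,0]]
  ]
}}

```text
t: 19.45
ee_pos: [0.4391, 0.1365, 0.0048]
ee_rot: [[0.183, 0.983, -0.002], [0.983, -0.183, -0.004], [-0.004, -0.001, -1.0]]
force: [-2.1, -7.8, 6.5]
finger_gap: 0.0087
```

Call:
{"name": "carry_out", "arguments": {
  "plan": [
    [0.1,[0.004,0,0],[0,0,0]],
    [0.1,[0,0,0],[0,0,0]]
  ]
}}

```text
t: 19.7
ee_pos: [0.439, 0.1367, 0.0047]
ee_rot: [[0.184, 0.983, -0.002], [0.983, -0.184, -0.005], [-0.006, -0.001, -1.0]]
force: [-2.4, -10.6, 8.3]
finger_gap: 0.0085
```

Call:
{"name": "carry_out", "arguments": {
  "plan": [
    [0.1,[0.004,0,0],[0,0,0]],
    [0.1,[0,0,0],[0,0,0]]
  ]
}}

```text
t: 19.95
ee_pos: [0.439, 0.1368, 0.0046]
ee_rot: [[0.185, 0.983, -0.003], [0.983, -0.185, -0.007], [-0.007, -0.002, -1.0]]
force: [-2.0, -12.1, 10.6]
finger_gap: 0.009
```

Call:
{"name": "carry_out", "arguments": {
  "plan": [
    [0.1,[0.003,0,0],[0,0,0]],
    [0.1,[0,0,0],[0,0,0]]
  ]
}}

```text
t: 20.2
ee_pos: [0.439, 0.1369, 0.0046]
ee_rot: [[0.185, 0.983, -0.003], [0.983, -0.185, -0.008], [-0.008, -0.002, -1.0]]
force: [-2.6, -14.7, 11.4]
finger_gap: 0.0089
```

Call:
{"name": "carry_out", "arguments": {
  "plan": [
    [0.1,[-0.02,0,0],[0,0,0]],
    [0.1,[-0.05,0,0],[0,0,0]],
    [0.1,[-0.08,0,0],[0,0,0]],
    [0.1,[-0.02,0,-0.15],[0,0,0]],
    [0.1,[0,0,-0.2],[0,0,0]],
    [0.1,[0,0,-0.2],[0,0,0]],
    [0.1,[-0.1,0.15,-0.05],[0,0,0]],
    [0.1,[-0.1,0.15,0],[0,0,0]]
  ]
}}

```text
t: 21.2
ee_pos: [0.5107, 0.0156, 0.1873]
ee_rot: [[0.181, 0.984, 0.006], [0.984, -0.181, -0.0], [0.001, 0.006, -1.0]]
force: [1.1, -0.3, 0.4]
finger_gap: 0.0089
```

Call:
{"name": "carry_out", "arguments": {
  "plan": [
    [0.1,[-0.12,0.15,0],[0,0,0]],
    [0.1,[-0.15,0.12,0],[0,0,0]],
    [0.1,[-0.15,0.12,0],[0,0,0]],
    [0.1,[-0.18,0,0],[0,0,0]],
    [0.1,[-0.18,0,0],[0,0,0]],
    [0.1,[0,0,0],[0,0,0]]
  ]
}}

```text
t: 21.95
ee_pos: [0.5789, -0.2414, 0.1839]
ee_rot: [[0.19, 0.982, -0.001], [0.982, -0.19, -0.002], [-0.002, -0.001, -1.0]]
force: [-0.2, -0.1, -0.0]
finger_gap: 0.0089
```

```bash
python3 - <<'E'
from h import *
s=manip.state();print(s["ee_pos"],s["force"],s["t"])
p=np.load("cab.npy");c=np.array([np.cos(p[2]),np.sin(p[2])]);y=np.array([-c[1],c[0]])
f=manip.grab_frame("side"); a=f["color"][90:240,250:430]; cv2.imwrite("pics/s9.png",cv2.resize(a[:,:,::-1],None,fx=4,fy=4,interpolation=cv2.INTER_CUBIC)); save(f,"s9full.png")
for z,q in((.02,(-.131,-.055)),(.02,(-.131,-.025)),(.0115,(-.069,-.055)),(.0115,(-.069,-.025))): print("pred",(np.array(proj(f,(*(p[:2]+q[0]*c+q[1]*y),z)))-[250,90])*4)
f=manip.grab_frame("top"); a=f["color"][170:300,170:390]; cv2.imwrite("pics/t9.png",cv2.resize(a[:,:,::-1],None,fx=3.6,fy=3.6,interpolation=cv2.INTER_CUBIC))
for t in("wedge","kraft_tape","glue_stick","block_stamp"):
  for o in manip.outline_of("top",t)[:1]: print(t,round(o["p"],2),o["centre"])
E
```

```text
[ 0.57892257 -0.24143182  0.18394562] [-0.17179611 -0.12075154 -0.03662738] 21.95
pred [305.40223158 410.77079932]
pred [274.910509   379.18501606]
pred [387.03295915 371.54248691]
pred [356.27318767 341.42621399]
wedge 0.6 [271.3, 221.5]
kraft_tape 0.57 [364.6, 119.0]
glue_stick 0.7 [387.2, 150.3]
```

View pics/s9.png

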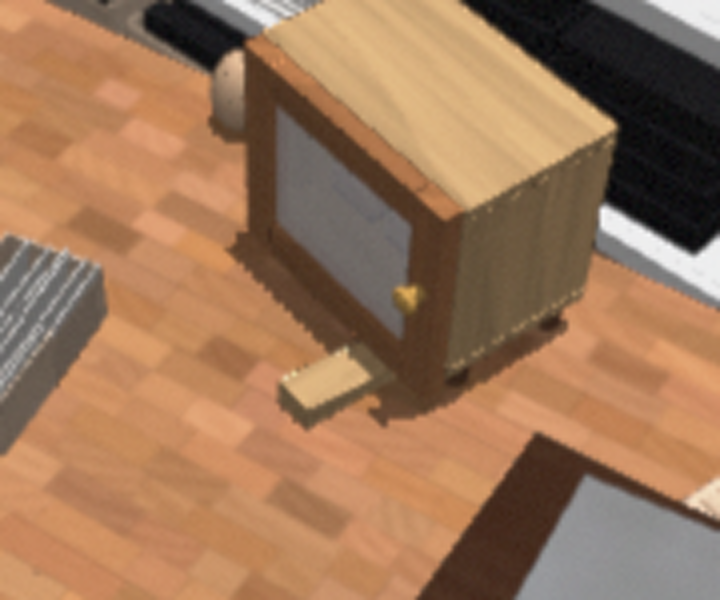

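View pics/t9.png

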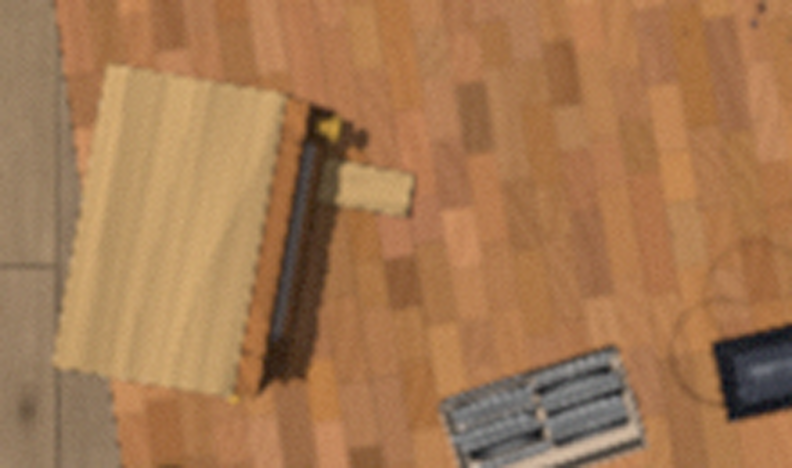

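```bash
python3 - <<'E'
from h import *
f=manip.grab_frame("top"); save(f,"t10.png")
E
```

```text
(no output)
```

View pics/t10.png

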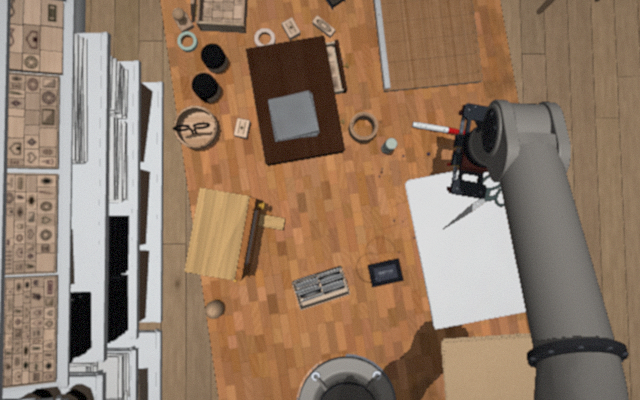

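View pics/s9full.png

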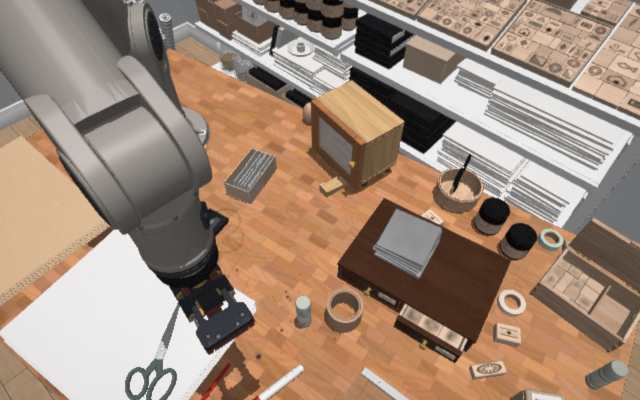

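The door is shut, the wedge is at top-view (271,222), and the tape roll (363,127), glue stick (389,146) and block stamp (242,128) are where they started. I'm handing the job in.

```bash
python3 -c "
from station import manip
print(manip.finish_job())"
```

```text
the job is handed in; nothing more can be done
None
```

The door is shut and the wedge is jammed under it; I handed the job in at about 22 s of the 64 s allowed.

- **Door:** I pushed it closed on the top rail with shut fingers until it met its stop at about 7 N. Both cameras then showed it flush with the cabinet front.
- **Wedge:** I gripped it near its thick end, turned it to point straight in, and slid the thin end about 32 mm under the door at cabinet y ≈ -40 mm (the half away from the hinges). After letting go, I pushed it from behind with closed-up fingers. Resistance began at about 58 mm in, and I pushed to about 15 N.
- **Last checks:** After I backed the arm away, the wedge stayed put and straight, with its visible corners within about 1–2 pixels of where I predicted. The door was still shut and the gripper was touching nothing.
- **Bystanders:** The tape roll, glue stick and block stamp looked unmoved in the final pictures. The network's glue stick centre was off by about 4 pixels and it did not report the block stamp in the last top view. In the picture itself both stand where they started.
- **Not tested:** I did not tug the wedge to test how firmly it is jammed.

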